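Hang a child's bike wheel on the spring-gate J-hook

TASK

Take the child's bike wheel out of its stand by the rim and hang it on the J-hook of the hanger: set the top of the rim down on the red arm between the upturned tip and the yellow gate, then, still holding it and keeping it resting on the arm, slide it in past the gate until it is fully home and the gate has closed behind it, and let go. Be gentle: the hook must never take more than 16 N. The clamp can sit anywhere along the post, so feel for the arm, and leave the other things on the bench alone.

Things in the scene. Friction and masses are not known exactly. Their poses are not given: they have to be found in the camera images.
- wheel: Loose child's bike wheel, black tyre on orange three-spoke rim, 0.36 to 0.56 kg. Outside diameter 230 mm; tyre and rim form one ring 24 mm deep radially (inner diameter 182 mm), 26 mm wide along the axle, flat sides to pinch. Starts upright in the stand. Origin: lowest point of the tyre at the start, mid-plane; x along the axle, z up through the centre.
- wheel_center (a point): Centre of the wheel (115 mm above its origin); x along the axle. Hub 32 mm across, axle 40 mm long. Spokes, 20 mm wide, run 60 degrees either side of upward z and straight down: the top 120 degrees inside the ring is open, there the hook goes through. Pinch the ring beside its top (say 50 mm) to leave the top to the hook; the wheel may then turn a little in the fingers.
- stand: Fixed plywood wheel stand. Origin: centre of its underside; x along the wheel's axle, y along the slot. Base 120 x 170 mm, 12 mm thick, the wheel stands on it in a slot 29 mm wide between cheeks 150 mm long with tops 70 mm above the bench; chocks at the slot's ends. Lift the wheel straight up 60 mm or more to clear it.
- rack: Fixed hanger: foot, post, clamp, hook, gate. Origin: centre of the post on the bench; the hook points along its -x, in the plane y = 0. Post 40 x 50 mm, 260 mm high; foot 12 mm thick, x -120 to +60 mm, y +-65 mm. A black clamp on the post's face carries the hook at a height that is NOT measured and differs each time.
- hook_line (a point): Point on the post's front face in the hook's plane, 255 mm above the bench; fixed to the post, axes as rack (-x is out along the hook). The hook's red arm is a level bar, 10 mm thick, its TOP 15 mm below to 15 mm above this point. It runs from 45 to 150 mm out from the face, then turns up into a tip 14 mm higher than the arm's top, inner side 155 mm out.
- landing (a point): Point 128 mm out from the post's face, fixed, same height and axes as hook_line (not the arm's true height): set the rim's mid-plane down here, between tip and gate. 14 mm free either side. The arm is springy, yields about 1 mm per 1.5 N downward here. Farther in than 104 mm out an upper bar (29 to 41 mm above the arm's top) keeps the rim from being let down.
- home (a point): Point 62 mm out from the post's face, fixed, same height and axes as hook_line: the rim's mid-plane when home, its side against the hook's upright steel riser, which is the stop (yields 1 mm per 3 N; downward the arm yields only 1 mm per 12 N here). Home is mid-plane less than 74 mm out with the gate closed. The rim slides in under the upper bar with 5 to 8 mm to spare above it.
- gate (a joint): Yellow spring gate hanging from the end of the upper bar, 98 mm out from the post's face; 4 mm thick, 14 mm wide, free end 17 mm above the arm's top, overlapping the rim by 7 mm. 0 = closed (straight down); opens inward only, up to 1.5 rad, when the rim pushes in with some 2 to 5 N, and springs shut once the rim has passed.
- ulock: Bystander: steel U-lock lying flat, 190 x 150 mm, 28 mm high.
- pump: Bystander: black plastic bike pump lying down, 265 mm long, 34 mm thick.
- lever: Bystander: red plastic tyre lever lying flat, 115 x 18 mm, 10 mm high.
- partsbox: Bystander: clear plastic parts box with shut lid, 110 x 170 x 40 mm.
Mind the look-alikes: they are no part of the job. There is more than one size of the wheel; the one meant has the size given above.

How it is judged:
On the way, in this order (a step that is already met when the one before it is completed fails the run):
1. the wheel is lifted clear of the stand in the fingers (height (world z) of wheel_center above 0.175 m and contact force between the fingers and wheel above 1 N and contact force between wheel and stand below 0.1 N), for 0.2 s.
2. the held rim rests on the red arm between tip and gate (contact force between the fingers and wheel above 1 N and contact force between wheel and rack above 1 N and x of wheel_center in the frame of hook_line between -0.15 and -0.105 m and z of wheel_center in the frame of hook_line between -0.13 and -0.06 m and y of wheel_center in the frame of hook_line between -0.05 and 0.05 m), for 0.3 s.
3. still held and resting on the hook, the rim is home and the gate is closed behind it (contact force between the fingers and wheel above 1 N and contact force between wheel and rack above 1 N and value of joint gate below 0.15 rad and x of wheel_center in the frame of hook_line between -0.074 and -0.05 m and z of wheel_center in the frame of hook_line between -0.13 and -0.06 m and y of wheel_center in the frame of hook_line between -0.05 and 0.05 m), for 0.2 s.
At the end, for the whole second after the job is handed in: Wheel hangs on the hook, released, at rest (30 mm/s, 0.3 rad/s): mid-plane 50 to 74 mm out from the post face, centre within 50 mm of the hook plane and 60 to 130 mm below hook_line, axle within 0.2 rad of the hook direction and 0.17 of level, hook carries over 2 N, gate under 0.15 rad (x of wheel_center in the frame of hook_line between -0.074 and -0.05 m and z of wheel_center in the frame of hook_line between -0.13 and -0.06 m and y of wheel_center in the frame of hook_line between -0.05 and 0.05 m and value of joint gate below 0.15 rad and contact force between wheel and rack above 2 N and contact force between the fingers and wheel below 0.1 N and angle between the x axis of wheel and the x axis of rack, either way round below 0.2 rad and angle between wheel_center's own x axis and vertical above 1.4 rad and linear speed of wheel below 0.03 m/s and angular speed of wheel below 0.3 rad/s); the robot touches nothing.
It fails at once if the hook or post takes more than 16 N from the wheel (contact force between wheel and rack above 16 N).
It fails at once if the robot itself presses on the hanger with more than 25 N (contact force between any of the fingers, the arm and rack above 25 N).
It fails at once if the wheel is dropped (height (world z) of wheel_center below 0.1 m).
It fails at once if the U-lock, pump, tyre lever or parts box is moved more than 25 mm (distance of any of ulock, pump, lever, partsbox from where it was at the start of the episode above 0.025 m).
It also fails if it takes over 70 s, if anything falls off the work surface, if the arm or the gripper's body presses on something with over 40 N, if the wrist force passes 120 N, or if a joint passes its speed limit or range.

ROBOT

A 6-joint arm with a two-finger parallel gripper is mounted at the origin on the work surface. World frame = base frame: x ahead of the robot, y to its left, z up, the work surface at z = 0. Lengths are in m, angles in rad, forces in N, time in s.
With the tool pointing down it reaches from about 0.35 to 0.975 m from the base axis. Payload 7.1 kg.
Tool frame: the origin (TCP) lies midway between the tips of the shut fingers; the grasp point (between the pads) lies 19 mm behind it; z points along the fingers, x is the direction in which the jaws open and shut, and the axes are right-handed (so a half turn about z gives the same grasp; the last joint's range is limited). The gripper opens to 88 mm and grips with 3 to 60 N. Pads are 20 mm wide; open, the fingers measure 115 mm over their backs; the gripper's body (75 mm by 178 mm) begins 61 mm behind the grasp point.
Start: joints at [1.127, 0.423, 1.63, -0, 1.089, -0.019], TCP at [0.258, 0.569, 0.223] pointing down, gripper open.
Joint ranges: [-3, 3], [-0.9, 2.11], [0.09, 2.58], [-1.31, 4.45], [0.11, 2.69], [-2.54, 2.54]. Speed limits (rad/s): [2.39, 2.39, 3.01, 3.14, 3.14, 3.14].

INTERFACE

Orientations are given as a unit quaternion [w, x, y, z].
In Python, from station import move_pose, movel, movej, command_gripper, wait, inverse_kinematics, read_camera, camera_info, MotionError, job_done, get_time, get_joint_pos, get_qvel, get_effort, get_tcp_pos, get_ee_rot, get_ft_force, get_ft_torque, get_grip_width gives the robot as it stands. Calls block until the motion is done:
- move_pose(position, orientation): joint-space move of the TCP to a pose.
- movel(position, frame=None, v=0.15, until_force=None): straight line of the TCP; frame=None keeps the orientation; v is the mean speed in m/s. With until_force (N) it stops when the force on the tool has changed by that much, and returns True; else False.
- movej(angles): joint-space move.
- command_gripper(opening): opening from 0.0 (shut) to 1.0 (fully open); the grip force is fixed at half the most; returns when the fingers have stopped.
- wait(seconds).
- inverse_kinematics(position, orientation): joint angles nearest the present ones, or None.
- read_camera(name): name is "side" or "top" or "wrist"; returns the picture (420x560x3 uint8, red, green, blue); there is no depth.
- camera_info(name): a dict with "intrinsics" (3x3 intrinsics, pixels), "T" (4x4, takes a point from camera to world coordinates); the wrist camera has in their place "tool_from_camera" (4x4, takes a point from camera to tool coordinates, whose origin is the TCP and whose axes are the tool frame's). Camera axes: x right, y up, looking along -z (the intrinsics and any distortion apply to the point x, -y, -z); pixel columns grow to the right and rows downward; lengths in m; the calibration is good to about 2 mm. A picture is of the moment at which its call begins: read the wrist's pose just before it. camera_info takes no time and is no camera call.
A pose or a line that the arm cannot do raises MotionError and nothing moves.
- job_done(): hands the job in, once; it reports no verdict.
Readings, each from a call of its own:
- get_time(): time.
- get_joint_pos(): joint angles.
- get_qvel(): joint speeds.
- get_effort(): joint torques, N m.
- get_tcp_pos(): TCP position.
- get_ee_rot(): TCP orientation.
- get_ft_force(): force on the tool from outside, world axes, zero at the start.
- get_ft_torque(): the same for the moment, N m.
- get_grip_width(): opening from 0.0 (shut) to 1.0 (fully open).
Only numpy, scipy, OpenCV 4.12 (cv2) and the standard library are available. Lean on these libraries where they do the work, as an engineer would, in place of code of your own. Each camera call takes 0.05 s, during which the arm holds its last target.

## Working session

There is one attempt and no reset: what is moved stays moved. The work goes in short steps, each a Python script; the robot and the scene stay as the last script left them, time stands still between calls to the robot, and variables do not carry over. Pictures are saved under pics/ and viewed, and the job is handed in when it is done.

```bash
ls; mkdir -p pics; python3 - <<'E'
from station import *
import cv2,numpy as np
np.set_printoptions(precision=4,suppress=True)
for n in ["side","top","wrist"]:
    cv2.imwrite(f"pics/{n}0.png",read_camera(n)[:,:,::-1])
    i=camera_info(n); print(n,i)
print(get_time(),get_tcp_pos(),get_ee_rot(),get_ft_force(),get_grip_width())
E
```

```text
pics
side {'intrinsics': array([[449.1458,   0.    , 277.7629],
       [  0.    , 449.1458, 210.7241],
       [  0.    ,   0.    ,   1.    ]]), 'T': array([[-0.9999,  0.0063, -0.0145,  0.5338],
       [-0.0143, -0.7491,  0.6623,  0.8273],
       [-0.0066,  0.6624,  0.7491,  0.975 ],
       [ 0.    ,  0.    ,  0.    ,  1.    ]])}
top {'intrinsics': array([[407.9543,   0.    , 279.3858],
       [  0.    , 407.9543, 210.5289],
       [  0.    ,   0.    ,   1.    ]]), 'T': array([[-0.018 ,  0.9858, -0.1668,  0.4064],
       [-0.9997, -0.02  , -0.0101,  0.1163],
       [-0.0133,  0.1665,  0.9859,  1.0245],
       [ 0.    ,  0.    ,  0.    ,  1.    ]])}
wrist {'intrinsics': array([[323.256 ,   0.    , 275.3167],
       [  0.    , 323.256 , 208.4778],
       [  0.    ,   0.    ,   1.    ]]), 'tool_from_camera': array([[ 1.    ,  0.0005, -0.0003,  0.0001],
       [ 0.0004, -0.956 , -0.2934, -0.0789],
       [-0.0004,  0.2934, -0.956 , -0.1616],
       [ 0.    ,  0.    ,  0.    ,  1.    ]])}
0.15 [0.2574 0.5691 0.2221] [ 0.0003  0.8403  0.5422 -0.0005] [ 0.256  -0.4751 -0.6091] 1.002457772039444
```

View pics/side0.png

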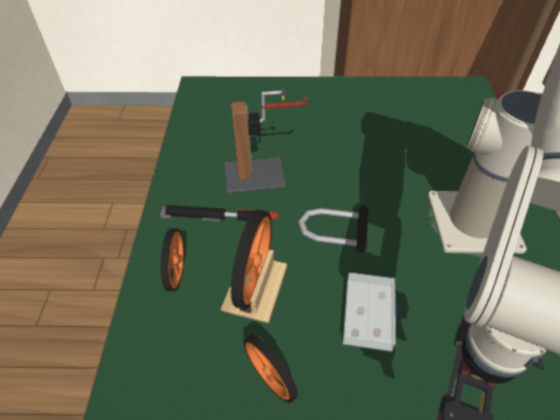

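View pics/top0.png

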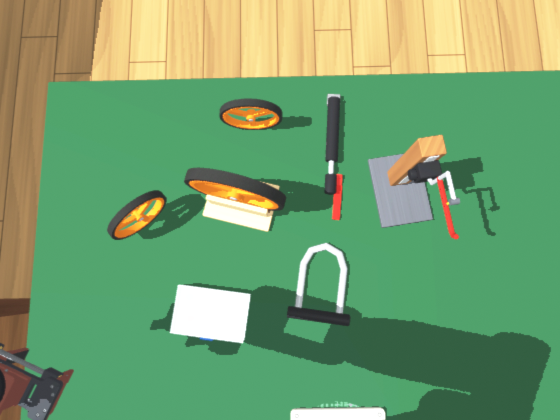

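View pics/wrist0.png

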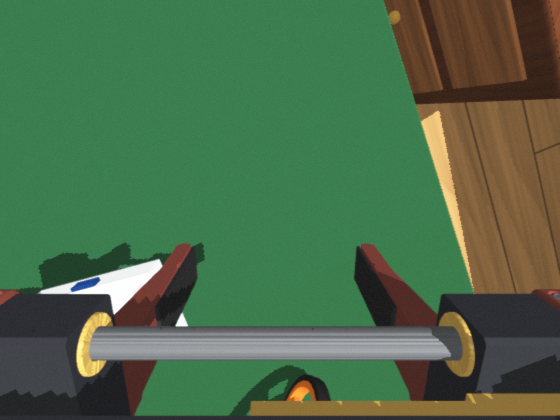

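The side view shows three orange wheels: (253,260) upright in the plywood stand, and smaller ones at (174,258) and (267,368). The first fits best: it's in the stand and the largest. I'll confirm that in enlarged crops, and look at the hanger too.

```bash
python3 - <<'E'
import cv2,numpy as np
s=cv2.imread("pics/side0.png");t=cv2.imread("pics/top0.png")
a=cv2.resize(s[200:330,210:300],None,fx=4.4,fy=4.4,interpolation=cv2.INTER_CUBIC)
b=cv2.resize(t[155:240,175:295],None,fx=3.3,fy=3.3,interpolation=cv2.INTER_CUBIC)
c=np.zeros((600,800,3),np.uint8);c[:a.shape[0],:a.shape[1]]=a;c[:b.shape[0],400:400+b.shape[1]]=b[:, :400];cv2.imwrite("pics/w1.png",c)
a=cv2.resize(s[80:200,215:315],None,fx=4,fy=4,interpolation=cv2.INTER_CUBIC)
b=cv2.resize(t[125:245,365:465],None,fx=4,fy=4,interpolation=cv2.INTER_CUBIC)
cv2.imwrite("pics/r1.png",np.hstack([a,b]))
E
```

```text
(no output)
```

View pics/w1.png

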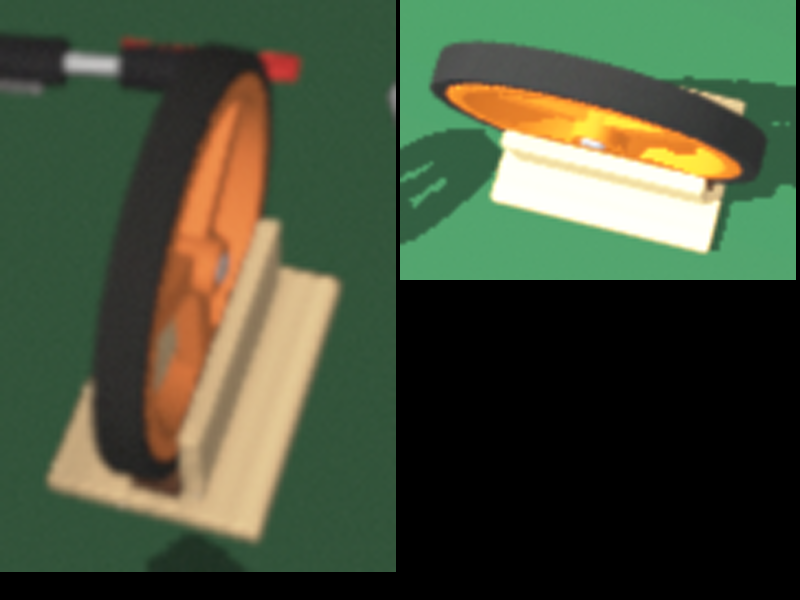

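View pics/r1.png

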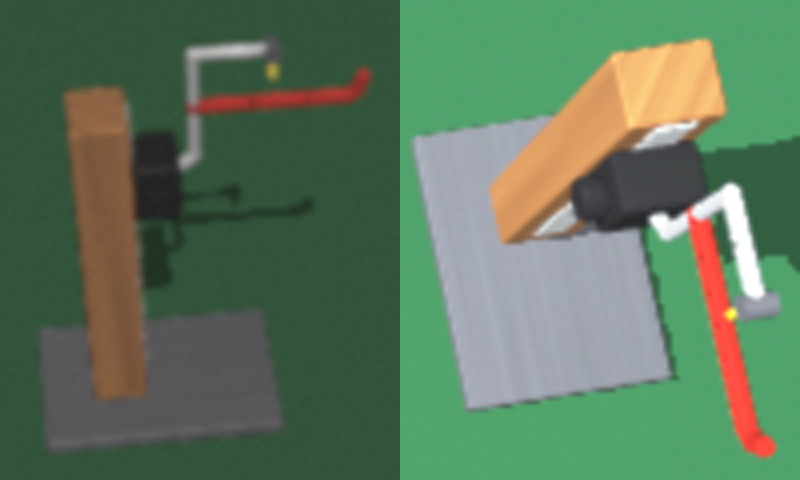

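The crops confirm it: the wheel in the stand is clearly the largest and sits on the plywood base. The hanger's red arm, yellow gate and riser are all visible. Next I'll cast rays through the corner pixels.

```bash
cat > h.py <<'E'
from station import *
import cv2,numpy as np
np.set_printoptions(precision=4,suppress=True)
def ray(n,p):
    i=camera_info(n);K=i["intrinsics"];T=i["T"]
    d=np.array([(p[0]-K[0,2])/K[0,0],-(p[1]-K[1,2])/K[1,1],-1.])
    return T[:3,3],T[:3,:3]@d
def onz(n,p,z):
    o,d=ray(n,p); return o+d*(z-o[2])/d[2]
def tri(ps,pt):
    o1,d1=ray("side",ps);o2,d2=ray("top",pt)
    s=np.linalg.lstsq(np.c_[d1,-d2],o2-o1,rcond=None)[0]
    a,b=o1+d1*s[0],o2+d2*s[1]
    return (a+b)/2,np.linalg.norm(a-b)
def proj(n,P):
    i=camera_info(n);K=i["intrinsics"];T=i["T"]
    c=T[:3,:3].T@(np.asarray(P)-T[:3,3]); return np.array([K[0,2]-K[0,0]*c[0]/c[2],K[1,2]+K[1,1]*c[1]/c[2]])
E
python3 - <<'E'
from h import *
S=lambda x,y:(x/4.4+210,y/4.4+200)
W=lambda x,y:((x-400)/3.3+175,y/3.3+155)
R=lambda x,y:(x/4+215,y/4+80)
Q=lambda x,y:((x-400)/4+365,y/4+125)
print("stand side",*[onz("side",S(*p),.012) for p in [(48,487),(260,540),(340,283)]])
print("stand top",*[onz("top",W(*p),.012) for p in [(490,200),(710,252),(745,100)]])
print("foot side",*[onz("side",R(*p),.012) for p in [(38,328),(48,450),(283,427),(263,310)]])
print("foot top",*[onz("top",Q(*p),.012) for p in [(412,137),(468,410),(675,378)]])
print("post side",*[onz("side",R(*p),.26) for p in [(63,93),(70,135),(130,132),(120,88)]])
print("post top",*[onz("top",Q(*p),.26) for p in [(615,55),(710,40),(725,110),(637,126)]])
print("tip",tri(R(363,75),Q(762,448)))
print("arm inner",tri(R(196,106),Q(695,218)))
print("gate end", tri(R(272,76),Q(731,314)))
print("wheel top cand side")
E
```

```text
stand side [0.6839 0.2964 0.012 ] [0.5677 0.3267 0.012 ] [0.5251 0.1608 0.012 ]
stand top [0.5686 0.3211 0.012 ] [0.5254 0.1538 0.012 ] [0.6427 0.1252 0.012 ]
foot side [ 0.7241 -0.2288  0.012 ] [ 0.7043 -0.0951  0.012 ] [ 0.5298 -0.1204  0.012 ] [ 0.5461 -0.2513  0.012 ]
foot top [ 0.7064 -0.1029  0.012 ] [ 0.5296 -0.1281  0.012 ] [ 0.5472 -0.258   0.012 ]
post side [ 0.68   -0.1909  0.26  ] [ 0.6715 -0.1442  0.26  ] [ 0.6322 -0.1477  0.26  ] [ 0.6419 -0.1968  0.26  ]
post top [ 0.6721 -0.1501  0.26  ] [ 0.6787 -0.1967  0.26  ] [ 0.6431 -0.201   0.26  ] [ 0.636 -0.158  0.26 ]
tip (array([ 0.478 , -0.2006,  0.2683]), np.float64(0.0002396446280386261))
arm inner (array([ 0.5905, -0.1839,  0.255 ]), np.float64(0.0008787181330284041))
gate end (array([ 0.5395, -0.1887,  0.2756]), np.float64(0.0009565203787634798))
wheel top cand side
```

Side and top rays agree to 1 mm in x, and their y values differ by a steady 6 mm, so I'm averaging them. That gives:
- **Wheel centre:** about (0.605, 0.226, 0.127), axle yaw -0.253.
- **Rack origin:** (0.6565, -0.173), yaw 0.143.

I'll move above the grasp spot and check with the wrist camera.

```bash
cat >> h.py <<'E'
def q(th): return np.array([0,np.cos(th/2),np.sin(th/2),0])
WC=np.array([.605,.226,.127]);WY=-.253
RO=np.array([.6565,-.173,0]);RY=.143
RX=np.array([np.cos(RY),np.sin(RY),0]);RYv=np.array([-RX[1],RX[0],0])
HL=RO-.02*RX+[0,0,.255]
OFF=.045
def wristray(p,pos,R):
    i=camera_info("wrist");K=i["intrinsics"];T=i["tool_from_camera"]
    d=np.array([(p[0]-K[0,2])/K[0,0],-(p[1]-K[1,2])/K[1,1],-1.])
    return pos+R@T[:3,3],R@(T[:3,:3]@d)
E
python3 - <<'E'
from h import *
ax=np.array([np.cos(WY),np.sin(WY),0]);yv=np.array([-ax[1],ax[0],0])
g=WC-OFF*yv
for z in(.35,.3,.2): print(z,[inverse_kinematics([g[0],g[1],z],q(WY+k)) for k in(0,np.pi)])
l=HL-.128*RX-OFF*RYv;h=HL-.062*RX-OFF*RYv
for pp in(l,h): print([inverse_kinematics([pp[0],pp[1],.3],q(RY+k)) for k in(0,np.pi)])
print(get_joint_pos())
p=get_tcp_pos(); movel([p[0],p[1],.36])
move_pose([g[0],g[1],.33],q(WY))
print(get_tcp_pos(),get_ee_rot(),get_joint_pos())
cv2.imwrite("pics/w2.png",read_camera("wrist")[:,:,::-1])
E
```

```text
0.35 [array([ 0.2789,  0.3035,  1.5064, -0.    ,  1.3317,  0.5319]), None]
0.3 [array([ 0.2789,  0.3421,  1.5652, -0.    ,  1.2344,  0.5319]), None]
0.2 [array([ 0.2789,  0.4431,  1.6564, -0.    ,  1.0421,  0.5319]), None]
[array([-0.4538,  0.2593,  1.6802, -0.    ,  1.2021, -0.5968]), None]
[array([-0.3944,  0.3486,  1.5557, -0.    ,  1.2373, -0.5374]), None]
[ 1.127   0.4237  1.6305 -0.      1.0886 -0.019 ]
[0.5934 0.1834 0.3301] [-0.0001  0.9921 -0.1254 -0.    ] [0.2804 0.3178 1.5309 0.0003 1.2927 0.5317]
```

View pics/w2.png

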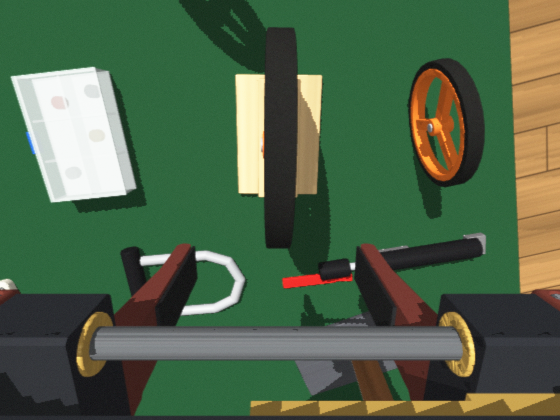

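The wrist view shows the tyre edge-on, columns 267–297 and rows 28–247, with the yaw well aligned. I'll refine the position with rays.

```bash
python3 - <<'E'
from h import *
from scipy.spatial.transform import Rotation as Ro
w,x,y,z=get_ee_rot();R=Ro.from_quat([x,y,z,w]).as_matrix();pos=get_tcp_pos()
ax=np.array([np.cos(WY),np.sin(WY),0]);yv=np.array([-ax[1],ax[0],0])
def onp(p,z):
    o,d=wristray(p,pos,R); P=o+d*(z-o[2])/d[2]; return P
def loc(P): return (P-WC)@ax,(P-WC)@yv
for p in[(237,75),(321,75),(239,193),(317,193)]: print("base",loc(onp(p,.012)))
im=cv2.imread("pics/w2.png")
g=im.max(2)<75
for r in(60,90,120,150,180,200,220,240):
    c=np.where(g[r,250:310])[0]+250; print(r,c.min(),c.max())
# near the tyre crown: rim height as function of local y
for r in (110,130,150,170,190):
    c=np.where(g[r,255:303])[0]+255
    P=onp(((c.min()+c.max())/2,r),.235);print("crown",r,loc(P))
# y extents: tangency rays of circle in wheel plane
from scipy.optimize import fsolve
for r in (28,247):
    o,d=wristray((282,r),pos,R);a=np.array([(o-WC)@yv,o[2]]);b=np.array([d@yv,d[2]]);b/=np.linalg.norm(b)
    print("perp normal",[-b[1],b[0]],"signed dist of WC", -( -b[1]*(a[0])+b[0]*(a[1]-.127)))
E
```

```text
base (np.float64(-0.05159051012892436), np.float64(0.08192968571401098))
base (np.float64(0.06413709488580294), np.float64(0.08209290611297698))
base (np.float64(-0.05411044666120194), np.float64(-0.08561534779259533))
base (np.float64(0.0651755890361834), np.float64(-0.0854635527507851))
60 250 297
90 265 296
120 265 296
150 265 296
180 265 295
200 264 309
220 265 309
240 265 309
crown 110 (np.float64(0.00510786312887148), np.float64(0.036131035862406104))
crown 130 (np.float64(0.005197514710108749), np.float64(0.021343971983464213))
crown 150 (np.float64(0.005290381489194301), np.float64(0.006026595807638972))
crown 170 (np.float64(0.004986072006098367), np.float64(-0.009850663082265369))
crown 190 (np.float64(0.004670443435775328), np.float64(-0.026318492060469004))
perp normal [np.float64(0.9775267951834321), np.float64(0.21081120629228509)] signed dist of WC -0.11246723043041665
perp normal [np.float64(0.9149506669964009), np.float64(-0.40356570340260717)] signed dist of WC 0.1138499885537099
```

```bash
python3 - <<'E'
from h import *
print(get_time())
ax=np.array([np.cos(WY),np.sin(WY),0]);yv=np.array([-ax[1],ax[0],0])
g=WC+.0045*ax-(.001+OFF)*yv
movel([g[0],g[1],.33],q(WY))
r=movel([g[0],g[1],.2005],v=.12,until_force=8)
print(r,get_tcp_pos(),get_ft_force(),get_time())
cv2.imwrite("pics/w3.png",read_camera("wrist")[:,:,::-1])
E
```

```text
3.125
False [0.5984 0.1805 0.2013] [-0.6608 -0.3484 -0.2171] 4.6
```

View pics/w3.png

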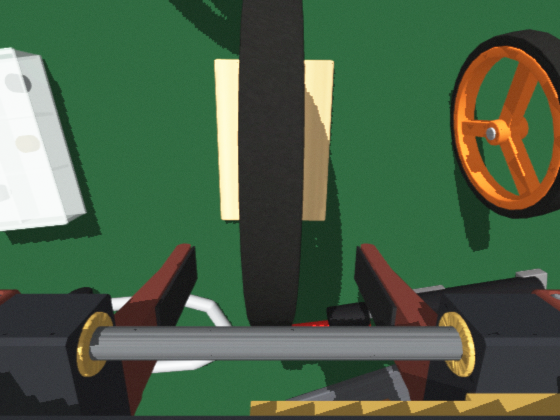

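The tyre (columns 240–305) sits centred between the fingers to within about 1 mm. Gripping and lifting now.

```bash
python3 - <<'E'
from h import *
command_gripper(0.0)
print("grip",get_grip_width(),get_ft_force(),get_ft_torque())
p=get_tcp_pos();
movel([p[0],p[1],p[2]+.03],v=.05); print(get_ft_force(),get_ft_torque())
movel([p[0],p[1],.36],v=.15); wait(.2)
print("held",get_grip_width(),get_ft_force(),get_ft_torque(),get_tcp_pos(),get_time())
for n in("side","top","wrist"): cv2.imwrite(f"pics/{n}4.png",read_camera(n)[:,:,::-1])
E
python3 -c "
import cv2,numpy as np
a=cv2.imread('pics/side4.png');b=cv2.imread('pics/wrist4.png')
cv2.imwrite('pics/c4.png',cv2.resize(np.hstack([a,b]),(800,300)))"
```

```text
grip 0.14551450670132848 [-0.3007 -0.8241 -1.6286] [-0.1654 -0.2984 -0.0425]
[ 1.1821 -0.5633 -4.5119] [-0.248   0.1584  0.0156]
held 0.1493370268490793 [ 0.0114 -0.1017 -3.5169] [-0.2517  0.0963  0.0007] [0.5977 0.1802 0.3589] 7.7667
```

View pics/c4.png

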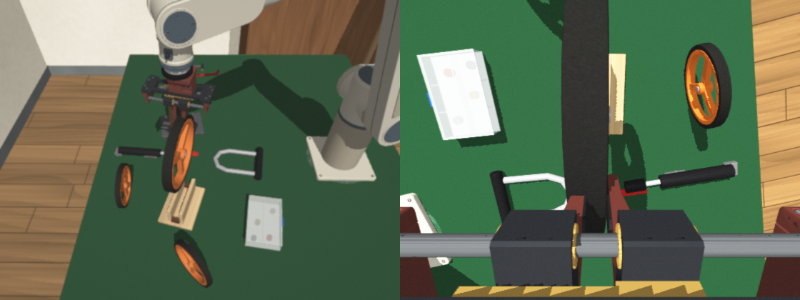

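View pics/side4.png

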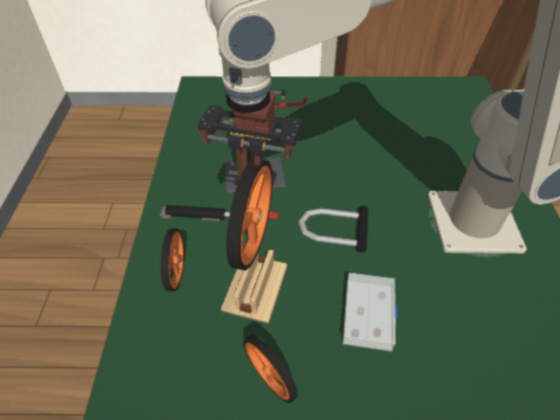

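View pics/wrist4.png

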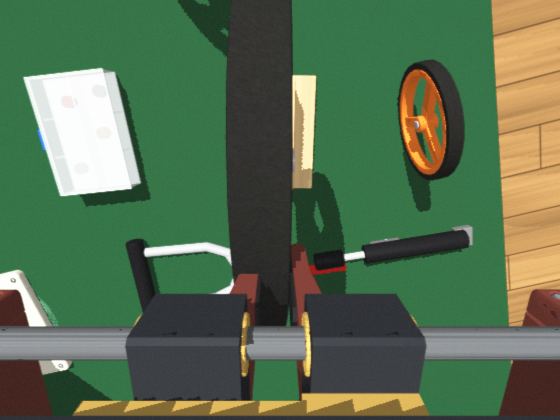

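```bash
python3 - <<'E'
import cv2,numpy as np
s=cv2.imread("pics/side4.png");t=cv2.imread("pics/top4.png")
a=cv2.resize(s[120:275,200:310],None,fx=3.6,fy=3.6,interpolation=cv2.INTER_CUBIC)
b=cv2.resize(t[110:250,165:275],None,fx=3.6,fy=3.6,interpolation=cv2.INTER_CUBIC)
c=np.zeros((600,800,3),np.uint8);c[:a.shape[0],:a.shape[1]]=a;c[:b.shape[0],400:400+b.shape[1]]=b;cv2.imwrite("pics/w5.png",c)
E
```

```text
(no output)
```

View pics/w5.png

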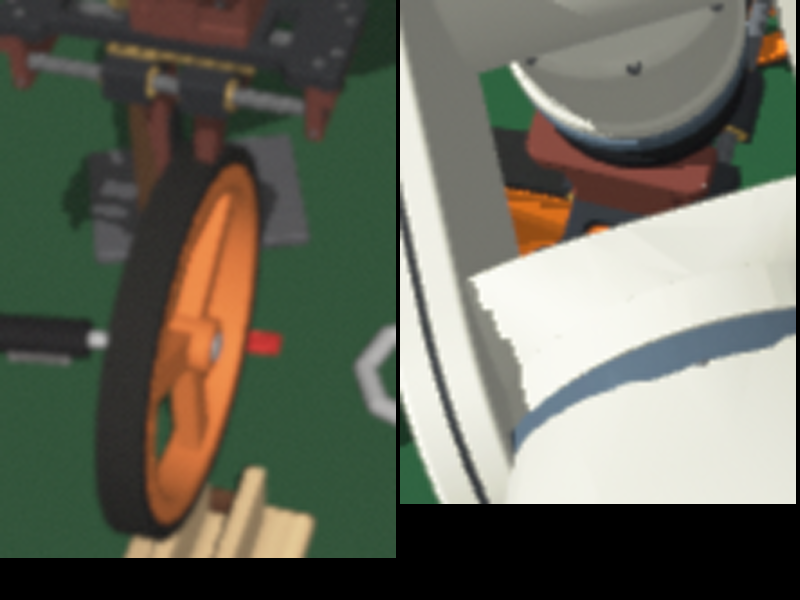

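```bash
python3 - <<'E'
import cv2,numpy as np
s=cv2.imread("pics/wrist4.png")
a=cv2.resize(s[210:350,180:360],None,fx=4.2,fy=4.2,interpolation=cv2.INTER_CUBIC)
a=np.clip(a.astype(float)*1.8+20,0,255).astype(np.uint8)
cv2.imwrite("pics/w6.png",a)
b=cv2.imread("pics/side4.png")[100:210,190:310]
b=cv2.resize(b,None,fx=5.4,fy=5.4,interpolation=cv2.INTER_CUBIC)
cv2.imwrite("pics/w7.png",np.clip(b.astype(float)*2.0+20,0,255).astype(np.uint8))
E
```

```text
(no output)
```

View pics/w6.png

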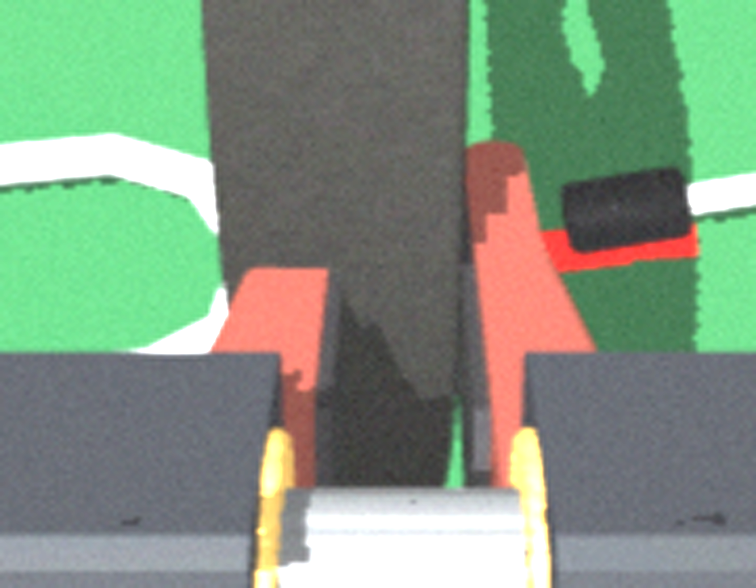

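View pics/w7.png

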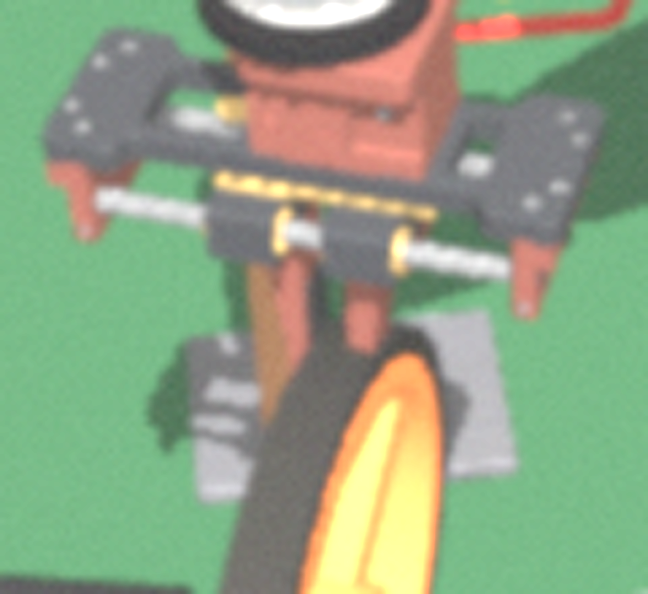

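```bash
python3 - <<'E'
from h import *
ax=np.array([np.cos(WY),np.sin(WY),0]);yv=np.array([-ax[1],ax[0],0])
for s in(0,.005):
  h=WC+(s-.02)*ax-.001*yv
  print(s,proj("side",h),proj("side",h+[0,0,.158]))
  b=WC+s*ax
  for dx in(-.013,.013): print(" crown",proj("side",b+[0,0,.158+.115]+dx*ax),"bottom",proj("side",b+[0,0,.158-.115]+dx*ax),"far",proj("side",b+[0,0,.158]-.115*yv+dx*ax))
print(get_tcp_pos(),get_grip_width(),get_ft_force(),get_ft_torque(),get_effort())
E
```

```text
0 [261.4751 260.3636] [258.8476 215.32  ]
 crown [252.6712 174.1124] bottom [257.6811 248.854 ] far [270.8936 176.8207]
 crown [239.2803 171.6013] bottom [246.5634 246.4258] far [259.57   174.7005]
0.005 [259.3914 259.8992] [256.4967 214.8398]
 crown [250.0843 173.6273] bottom [255.535  248.3853] far [268.7077 176.4114]
 crown [236.7223 171.1216] bottom [244.4373 245.9615] far [257.4046 174.2951]
[0.598  0.1803 0.3595] 0.14681524576424732 [-0.2412  0.0287 -4.5856] [-0.2577  0.0769  0.009 ] [  0.0008 -54.2718 -33.8746   0.2404  -0.1099  -0.0004]
```

The wheel is held, but the wrist crop shows the left finger sunk visually into the tyre. The gap reads 13 mm instead of 26, and the wheel sits about 5 mm off the finger midline. A grip like that could snag on release, so I'll set the wheel back along the same line, open, re-centre and grip again.

```bash
python3 - <<'E'
from h import *
p=get_tcp_pos()
r=movel([p[0],p[1],.235],v=.15,until_force=8); print(r,get_tcp_pos())
if not r:
    r=movel([p[0],p[1],.2025],v=.05,until_force=6)
    print(r,get_tcp_pos(),get_ft_force(),get_ft_torque())
cv2.imwrite("pics/w8.png",read_camera("wrist")[:,:,::-1])
if get_tcp_pos()[2]<.208:
    command_gripper(.55)
    print(get_grip_width(),get_ft_force(),get_time())
    cv2.imwrite("pics/w9.png",read_camera("wrist")[:,:,::-1])
    import numpy as np
    cv2.imwrite("pics/c9.png",cv2.resize(np.hstack([cv2.imread("pics/w8.png"),cv2.imread("pics/w9.png")]),(800,300)))
E
```

```text
False [0.5987 0.1805 0.2361]
False [0.5982 0.1803 0.2026] [-0.4032  0.1391 -5.0763] [-0.2809  0.1441  0.0228]
0.5528122962035197 [-0.2909  1.0341 -0.212 ] 10.475
```

View pics/w9.png

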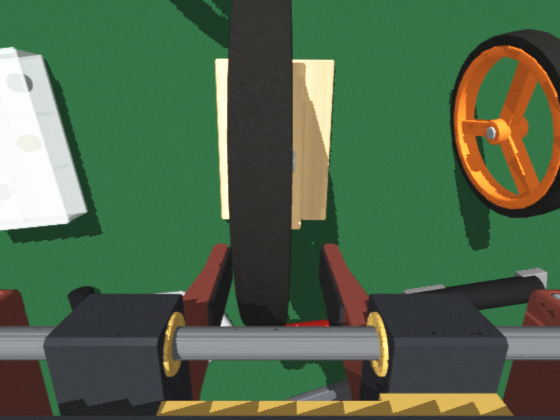

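View pics/c9.png

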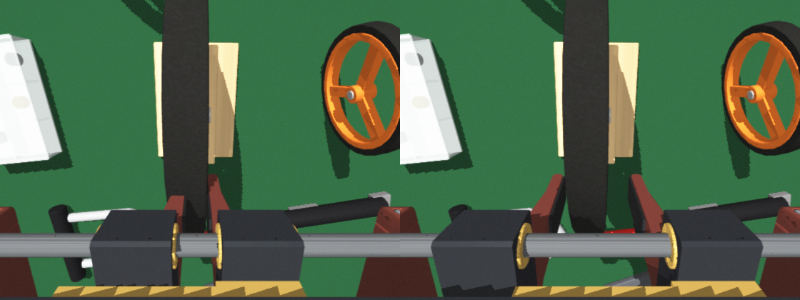

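The wheel is back in the slot and leaning slightly: tyre centre at column 262, finger midline at 277. I'll shift the tool 5.5 mm along the axle, move to 50 mm beside the top, and close in stages.

```bash
python3 - <<'E'
from h import *
ax=np.array([np.cos(WY),np.sin(WY),0]);yv=np.array([-ax[1],ax[0],0])
p=get_tcp_pos()
n=p-.0055*ax-.004*yv; n[2]=.1985
print(movel(n,q(WY),v=.06,until_force=6),get_tcp_pos())
cv2.imwrite("pics/w10.png",read_camera("wrist")[:,:,::-1])
for w in(.36,.32,.28):
    command_gripper(w); print(w,get_grip_width(),get_ft_force(),get_ft_torque(),get_time())
cv2.imwrite("pics/w11.png",read_camera("wrist")[:,:,::-1])
cv2.imwrite("pics/c11.png",np.hstack([cv2.imread("pics/w10.png")[190:400,140:420],cv2.imread("pics/w11.png")[190:400,140:420]]))
E
```

```text
False [0.591  0.1775 0.1981]
0.36 0.3590179971767242 [ 0.9288  0.0095 -0.7888] [-0.0501  0.076   0.0161] 11.35
0.32 0.32197235646134037 [-0.9935 -0.1753 -0.0181] [-0.0365  0.0301 -0.0076] 11.65
0.28 0.28020995853223635 [-0.0743  0.6471 -0.7572] [-0.0586  0.0776 -0.0051] 11.95
```

View pics/c11.png

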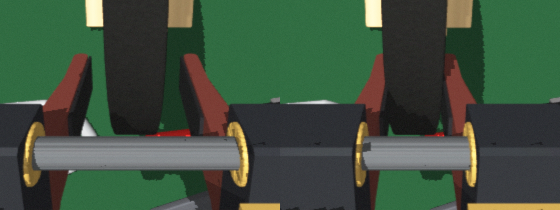

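```bash
python3 - <<'E'
from h import *
for w in(.25,.22,.19):
    command_gripper(w); print(w,get_grip_width(),get_ft_force(),get_ft_torque(),get_time())
cv2.imwrite("pics/w12.png",read_camera("wrist")[:,:,::-1])
a=cv2.imread("pics/w12.png")[190:340,160:380]
cv2.imwrite("pics/c12.png",np.clip(cv2.resize(a,None,fx=3.6,fy=3.6).astype(float)*1.8+15,0,255).astype(np.uint8))
E
```

```text
0.25 0.2496158790485552 [ 0.016  -0.0109 -1.2762] [-0.0514  0.0474 -0.05  ] 12.275
0.22 0.2223285177707271 [0.4705 0.4196 0.5065] [-0.0617  0.0998  0.0399] 12.5583
0.19 0.1872946031979086 [ 0.4804 -0.3969 -0.5453] [-0.0403  0.0626 -0.0045] 12.8417
```

View pics/c12.png

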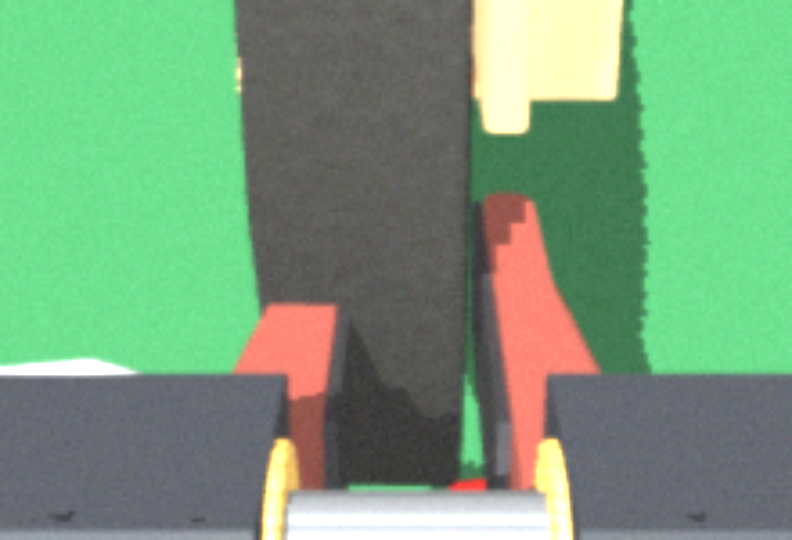

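When closed to 0.19 the right pad pushes the wheel left with no reaction from the left finger. The left pad evidently only makes contact about 13 mm inside the drawn tyre. The pinch itself held firm in the first lift and let go cleanly. So I'll offset the tool so the wheel isn't shoved sideways, and grip there.

```bash
python3 - <<'E'
from h import *
ax=np.array([np.cos(WY),np.sin(WY),0])
command_gripper(.36)
p=get_tcp_pos(); n=p+.007*ax; n[2]=.1985
movel(n,q(WY),v=.05)
cv2.imwrite("pics/w13.png",read_camera("wrist")[:,:,::-1])
for w in(.25,.18,0):
    command_gripper(w); print(w,get_grip_width(),get_ft_force(),get_ft_torque(),get_time())
cv2.imwrite("pics/w14.png",read_camera("wrist")[:,:,::-1])
cv2.imwrite("pics/c14.png",np.hstack([cv2.imread("pics/w13.png")[100:400,140:420],cv2.imread("pics/w14.png")[100:400,140:420]]))
E
```

```text
0.25 0.24937860710278897 [-0.2545 -0.371   0.5085] [-0.0439  0.0671  0.0092] 14.1
0.18 0.18180662825648117 [ 0.4505  0.0555 -0.2063] [-0.0493  0.0243  0.015 ] 14.45
0 0.1444276014109886 [-0.1618 -0.1899  0.4143] [-0.0037  0.289   0.0476] 14.675
```

View pics/c14.png

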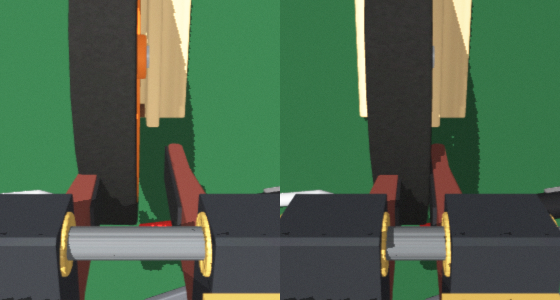

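The grip is stable again at the same width. Lifting, then carrying the wheel to 200 mm out in front of the hook at a height that clears the tip.

```bash
cat >> h.py <<'E'
GS=.006   # tool sits this far +x (rack) of wheel mid-plane
def tool(out,z,y=0.): # wheel mid-plane 'out' from post face -> TCP
    P=HL-(out-GS)*RX+(y-.050)*RYv; return [P[0],P[1],z]
E
python3 - <<'E'
from h import *
p=get_tcp_pos(); print(p)
movel([p[0],p[1],.225],v=.06)
movel([p[0],p[1],.345],v=.15); wait(.15)
print(get_grip_width(),get_ft_force(),get_ft_torque(),get_time())
movel([.47,.10,.345],q(0),v=.2)
print(tool(.205,.345))
movel(tool(.205,.345),q(RY),v=.2)
movel(tool(.205,.275),q(RY),v=.12)
wait(.2)
print(get_tcp_pos(),get_ee_rot(),get_grip_width(),get_ft_force(),get_ft_torque(),get_time())
for n in("side","top","wrist"): cv2.imwrite(f"pics/{n}15.png",read_camera(n)[:,:,::-1])
E
```

```text
[0.5983 0.176  0.1985]
0.1440490702682213 [ 0.1896  0.1067 -4.8312] [-0.2389  0.1301 -0.0837] 16.4167
[np.float64(0.44686100888703434), np.float64(-0.25370002109750606), 0.345]
[ 0.4473 -0.254   0.2759] [0.0005 0.9974 0.0714 0.0007] 0.1410068645412773 [-0.5898 -0.5429 -4.8107] [-0.2979 -0.0001 -0.0466] 20.1667
```

View pics/side15.png

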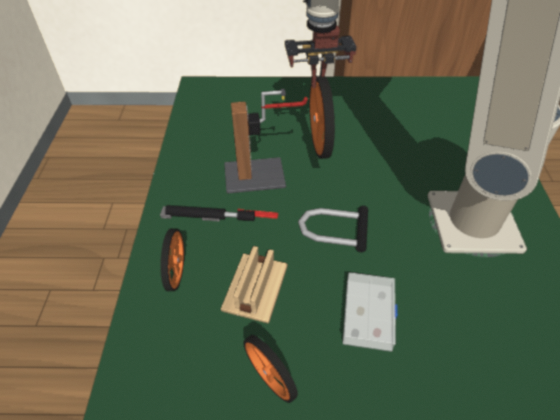

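View pics/top15.png

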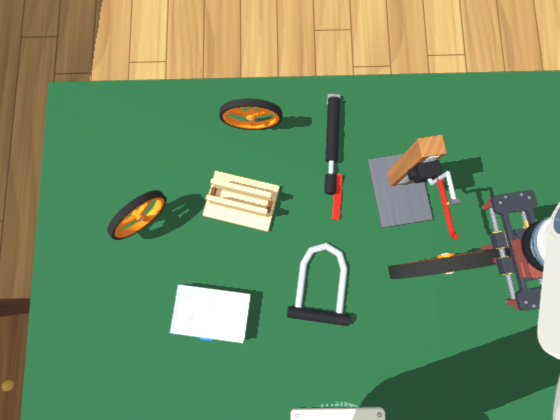

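View pics/wrist15.png

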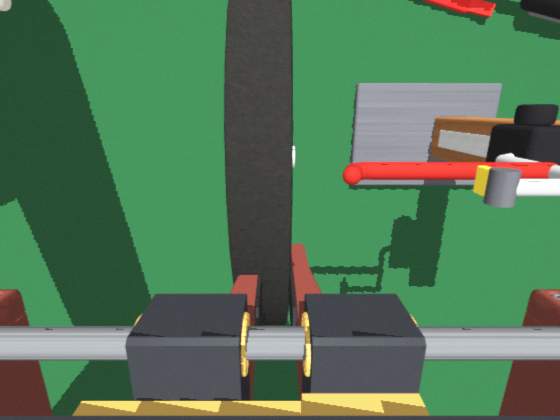

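```bash
python3 - <<'E'
from h import *
from scipy.spatial.transform import Rotation as Ro
w,x,y,z=get_ee_rot();R=Ro.from_quat([x,y,z,w]).as_matrix();pos=get_tcp_pos()
def rk(P): d=P-HL; return np.array([-d@RX,d@RYv,d[2]])
def onp(p,z):
    o,d=wristray(p,pos,R); return o+d*(z-o[2])/d[2]
print("tcp",rk(pos))
for z in(.245,.255,.265): print("arm px->", z, "tip end",rk(onp((344,174),z+.012)),"arm mid",rk(onp((420,171),z)), "gate",rk(onp((482,181),z+.02)))
print("tyre mid top cam",rk(onz("top",(391,270.5),.204)), "at 430", rk(onz("top",(430,265),.30)))
print("crown wrist",[rk(onp((c,150),.204+.112)) for c in(228,292.5)])
print("tri foot corner",tri((285.75,186.75),(382,227.5)),tri((215+38/4,80+328/4.),(0,0))[1])
print("tri stand corner",tri((210+260/4.4,200+540/4.4),(175+90/3.3,155+200/3.3)))
print("arm mid top",rk(onz("top",(446.5,207),.255)))
E
python3 - <<'E'
import cv2
s=cv2.imread("pics/side15.png")[70:170,230:350]
cv2.imwrite("pics/s16.png",cv2.resize(s,None,fx=6,fy=6,interpolation=cv2.INTER_CUBIC))
E
```

```text
tcp [ 0.1989 -0.0501  0.0205]
arm px-> 0.245 tip end [ 0.1585 -0.0051  0.002 ] arm mid [ 0.1104 -0.0057 -0.01  ] gate [ 0.0851 -0.0075  0.01  ]
arm px-> 0.255 tip end [ 0.1606 -0.0032  0.012 ] arm mid [ 0.1149 -0.0038  0.    ] gate [ 0.0916 -0.0053  0.02  ]
arm px-> 0.265 tip end [ 0.1628 -0.0013  0.022 ] arm mid [ 0.1194 -0.002   0.01  ] gate [ 0.0981 -0.0031  0.03  ]
tyre mid top cam [ 0.2028  0.1115 -0.051 ] at 430 [0.2025 0.0669 0.045 ]
crown wrist [array([0.2148, 0.0154, 0.061 ]), array([0.1909, 0.0153, 0.061 ])]
tri foot corner (array([ 0.5303, -0.1304,  0.002 ]), np.float64(0.0011116630309434298)) 0.10045690150976594
tri stand corner (array([0.5689, 0.3227, 0.0048]), np.float64(0.0018338883756054442))
arm mid top [ 0.1014 -0.004   0.    ]
```

View pics/s16.png

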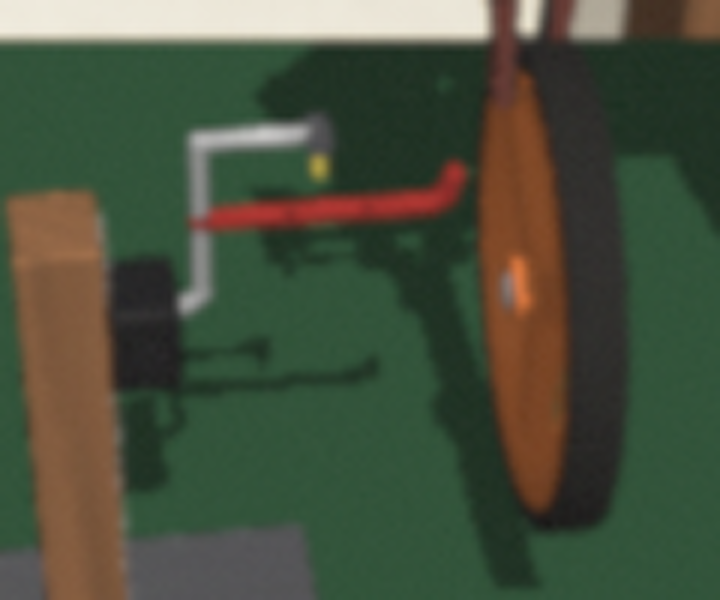

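The wrist view shows the red arm square to the tyre, with the tip at about (348,174). Triangulation reads about 8 mm low on known base heights, so corrected the arm's top is near 0.265–0.27, which the wheel's inner rim (0.295) clears. Moving in over the tip, then down by feel.

```bash
python3 - <<'E'
from h import *
r=movel(tool(.129,.278,-.002),q(RY),v=.06,until_force=4)
print(r,get_tcp_pos(),get_ft_force(),get_time())
if not r:
    wait(.2)
    f0=np.mean([get_ft_force() for _ in range(8)],0);print(f0)
    t=tool(.129,.216,-.002)
    r=movel(t,q(RY),v=.02,until_force=2.5)
    print(r,get_tcp_pos(),get_ft_force(),get_time())
    wait(.3)
    for _ in range(3): print(get_ft_force(),get_ft_torque(),get_grip_width()); wait(.05)
for n in("side","wrist"): cv2.imwrite(f"pics/{n}17.png",read_camera(n)[:,:,::-1])
a=cv2.imread("pics/side17.png")[60:160,220:340];a=cv2.resize(a,(504,420),interpolation=cv2.INTER_CUBIC)
b=cv2.resize(cv2.imread("pics/wrist17.png")[:,200:],(296,345))
c=np.zeros((420,800,3),np.uint8);c[:,:504]=a;c[:345,504:]=b;cv2.imwrite("pics/c17.png",c)
E
```

```text
False [ 0.522  -0.2449  0.278 ] [-0.1491 -0.631  -3.9254] 21.7333
[ 1.427  -0.4411 -4.4372]
True [ 0.5216 -0.2447  0.2398] [ 0.7611 -1.7646 -2.5045] 23.7417
[ 0.5883 -1.0324 -1.8447] [-0.3032 -0.08   -0.005 ] 0.1480326857065959
[ 0.6404 -1.4338 -1.35  ] [-0.3783 -0.09    0.0024] 0.14677255410680506
[ 0.9463 -1.9196 -0.4419] [-0.3402 -0.0313 -0.0456] 0.1459512368289578
```

View pics/c17.png

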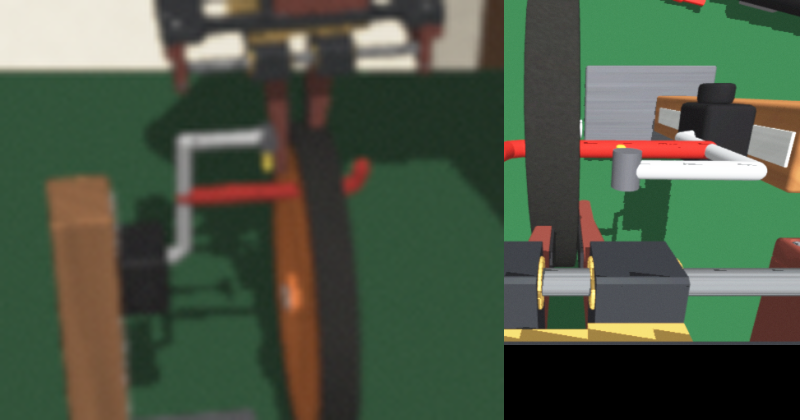

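The rim is down on the red arm between tip and gate, with about 3 N taken off the wrist. I'll hold, average the noisy force reading, and then slide in with a light force servo, since the arm gets stiffer toward the post.

```bash
cat >> h.py <<'E'
def F(n=10,dt=.01):
    a=[]
    for _ in range(n): a.append(get_ft_force()); wait(dt)
    return np.mean(a,0),np.std(a,0)
def rk(P): d=np.asarray(P)-HL; return np.array([-d@RX,d@RYv,d[2]])
E
python3 - <<'E'
from h import *
print(get_time());print(*F(10),get_time());print(*F(20,.02),get_time(),rk(get_tcp_pos()),get_tcp_pos())
E
```

```text
24.2917
[ 0.3186 -1.3939 -1.4145] [0.6296 0.4828 0.3454] 24.375
[ 0.6299 -1.4817 -1.1768] [0.4512 0.4314 0.4274] 24.7083 [ 0.124  -0.0514 -0.0156] [ 0.5213 -0.2444  0.2394]
```

```bash
cat > slide.py <<'E'
from h import *
import sys
out,zc,end,f0z=[float(v) for v in sys.argv[1:5]]
k=lambda o:1.5*8**((128-o*1000)/66.)
while out>end+1e-6:
    o2=max(end,out-.004)
    zc+=3*(1/k(out)-1/k(o2))/1000
    out=o2
    r=movel(tool(out,zc,-.002),q(RY),v=.05,until_force=7)
    f,_=F(6,.012); load=f[2]-f0z; fx=f@RX; fy=f@RYv
    print(f"{out:.3f} z{zc:.4f} load {load:.2f} fx {fx:.2f} fy {fy:.2f} act {rk(get_tcp_pos())[0]:.4f} r{int(r)} t{get_time():.1f}")
    if r or abs(fx)>7 or load>8: print("STOP");break
    zc+=np.clip((load-3)*.0002,-.0006,.0008)
print(out,zc)
cv2.imwrite(f"pics/ws_{int(out*1000)}.png",read_camera("wrist")[:,:,::-1])
E
python3 slide.py .130 .2395 .106 -4.5
```

```text
0.126 z0.2398 load 3.36 fx -0.11 fy 0.08 act 0.1199 r0 t25.0
0.122 z0.2400 load 3.71 fx -0.44 fy 1.08 act 0.1158 r0 t25.3
0.118 z0.2404 load 2.83 fx -0.48 fy 0.67 act 0.1117 r0 t25.6
0.114 z0.2405 load 3.52 fx 0.01 fy 0.72 act 0.1077 r0 t25.9
0.110 z0.2408 load 5.41 fx -2.78 fy 0.40 act 0.1041 r0 t26.2
0.106 z0.2414 load 5.47 fx -3.80 fy 0.58 act 0.1002 r0 t26.5
0.106 0.24188826067357752
```

```bash
python3 slide.py .106 .24185 .086 -4.5
```

```text
0.102 z0.2420 load 5.00 fx -4.89 fy 0.52 act 0.0962 r0 t26.9
0.098 z0.2425 load 4.24 fx -4.54 fy 0.46 act 0.0922 r0 t27.2
0.094 z0.2428 load 1.60 fx -2.11 fy 0.78 act 0.0879 r0 t27.5
0.090 z0.2426 load 1.22 fx -2.42 fy 0.32 act 0.0838 r0 t27.8
0.086 z0.2423 load 2.36 fx -2.29 fy 0.73 act 0.0798 r0 t28.1
0.086 0.2421999472760723
```

```bash
python3 slide.py .086 .2421 .068 -4.5; python3 - <<'E'
from h import *
cv2.imwrite("pics/side18.png",read_camera("side")[:,:,::-1])
a=cv2.imread("pics/side18.png")[60:160,220:340];a=cv2.resize(a,(504,420),interpolation=cv2.INTER_CUBIC)
b=cv2.resize(read_camera("wrist")[:,200:,::-1],(296,345))
c=np.zeros((420,800,3),np.uint8);c[:,:504]=a;c[:345,504:]=b;cv2.imwrite("pics/c18.png",c)
E
```

```text
0.082 z0.2422 load 0.89 fx -0.03 fy -0.41 act 0.0754 r0 t28.4
0.078 z0.2418 load 2.97 fx -0.39 fy 0.23 act 0.0716 r0 t28.7
0.074 z0.2418 load 4.27 fx -0.98 fy 0.23 act 0.0678 r0 t29.0
0.070 z0.2421 load 3.75 fx -0.84 fy 0.06 act 0.0637 r0 t29.3
0.068 z0.2423 load 3.46 fx -0.87 fy 0.37 act 0.0620 r0 t29.6
0.068 0.24239958034329334
```

View pics/c18.png

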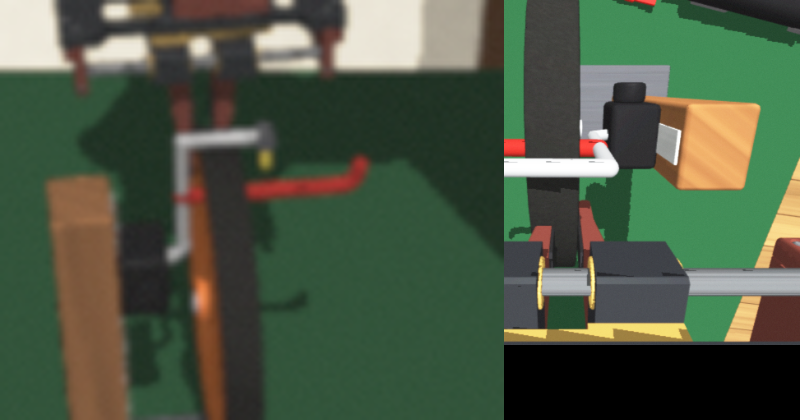

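The gate (yellow) hangs closed outside the rim, and its push vanished at the 82 mm command. Now the last millimetres, feeling for the riser.

```bash
cat > s2.py <<'E'
from h import *
out,zc=.068,.2424
for i in range(10):
    out-=.0015
    movel(tool(out,zc,-.002),q(RY),v=.03,until_force=6)
    f,_=F(8,.012); load=f[2]+4.5; fx=f@RX
    print(f"{out:.4f} z{zc:.4f} load {load:.2f} fx {fx:.2f} fy {f@RYv:.2f} act {rk(get_tcp_pos())[0]:.4f} t{get_time():.1f}")
    if fx<-3.5 or load>8: break
    zc+=np.clip((load-3.5)*.00015,-.0004,.0006)
f,_=F(20,.02);print(f,f[2]+4.5,f@RX,zc)
E
python3 s2.py
```

```text
0.0665 z0.2424 load 2.85 fx -1.31 fy 0.04 act 0.0605 t30.1
0.0650 z0.2423 load 3.40 fx -1.83 fy 0.18 act 0.0590 t30.4
0.0635 z0.2423 load 3.66 fx -1.74 fy 0.19 act 0.0574 t30.7
0.0620 z0.2423 load 4.22 fx -1.50 fy 0.07 act 0.0559 t31.0
0.0605 z0.2424 load 3.71 fx -1.38 fy 0.00 act 0.0544 t31.3
0.0590 z0.2424 load 5.31 fx -3.09 fy 0.14 act 0.0531 t31.7
0.0575 z0.2427 load 6.75 fx -6.59 fy -0.04 act 0.0523 t32.0
[-6.2917 -0.8951  2.0369] 6.536943741883276 -6.355088619205872 0.24272173375368536
```

Riser felt at the 58 mm command (6 N). I'll ease back slightly, take the strain out, check gate and forces, then open.

```bash
python3 - <<'E'
from h import *
z=.2429
movel(tool(.0595,z,-.002),q(RY),v=.03)
for i in range(4):
    f,_=F(12,.015); load=f[2]+4.5; print(f,load,f@RX,z,get_time())
    if abs(load-4.3)<.7: break
    z+=np.clip((load-4.3)*.0002,-.0005,.0005); movel(tool(.0595,z,-.002),q(RY),v=.03)
print(get_ft_torque(),rk(get_tcp_pos()))
cv2.imwrite("pics/side19.png",read_camera("side")[:,:,::-1])
a=cv2.imread("pics/side19.png")[60:160,220:340];cv2.imwrite("pics/c19.png",cv2.resize(a,(720,600),interpolation=cv2.INTER_CUBIC))
E
```

```text
[-1.4235 -0.5399 -2.9824] 1.5175959916439066 -1.485907350508157 0.2429 32.7583
[-1.9252 -0.3972 -0.9005] 3.599512002029019 -1.9621911105787566 0.2424 33.2083
[-2.531  -0.3179  0.6332] 5.133182023786077 -2.550435363915447 0.24225990240040582 33.6583
[-2.5144  0.1734  0.2163] 4.716294705775708 -2.4640035501969613 0.24242653880516304 34.1083
[-0.084   0.4554  0.1341] [ 0.0535 -0.052  -0.0126]
```

View pics/c19.png

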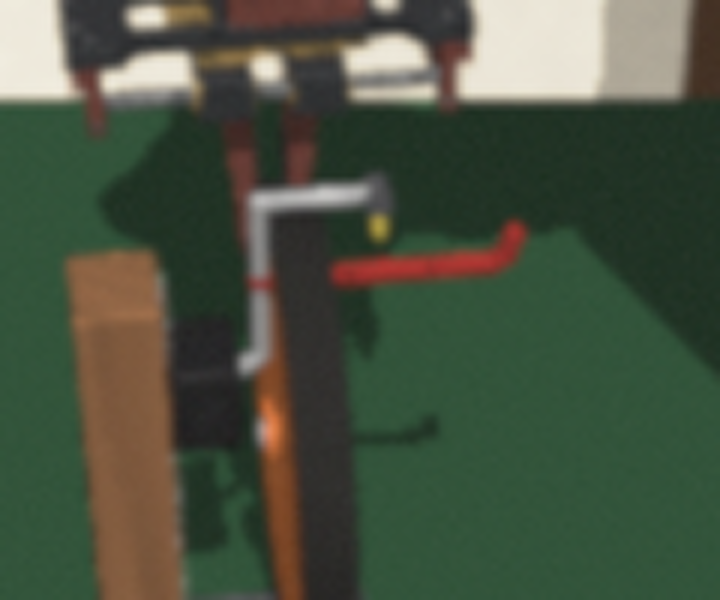

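The rim is home against the riser with the gate straight down behind it. Releasing in stages.

```bash
python3 - <<'E'
from h import *
for w in(.2,.4,.75):
    command_gripper(w); print(w,get_grip_width(),get_ft_force(),get_ft_torque(),get_time())
wait(.5); f,_=F(12,.015);print(f)
for n in("side","wrist"): cv2.imwrite(f"pics/{n}20.png",read_camera(n)[:,:,::-1])
a=cv2.imread("pics/side20.png")[60:160,220:340];a=cv2.resize(a,(504,420),interpolation=cv2.INTER_CUBIC)
b=cv2.resize(cv2.imread("pics/wrist20.png")[:,140:],(296,296))
c=np.zeros((420,800,3),np.uint8);c[:,:504]=a;c[:296,504:]=b;cv2.imwrite("pics/c20.png",c)
E
```

```text
0.2 0.20346640106698738 [-0.119  -0.3953  0.207 ] [-0.0619  0.0732 -0.01  ] 34.4833
0.4 0.39957831856424153 [-1.0423  0.837   0.4478] [ 0.0049  0.0954 -0.0475] 34.9833
0.75 0.748275849147332 [ 0.2852  0.2684 -0.6944] [-0.1009  0.0483 -0.0095] 35.65
[-0.1593  0.2656  0.2389]
```

View pics/c20.png

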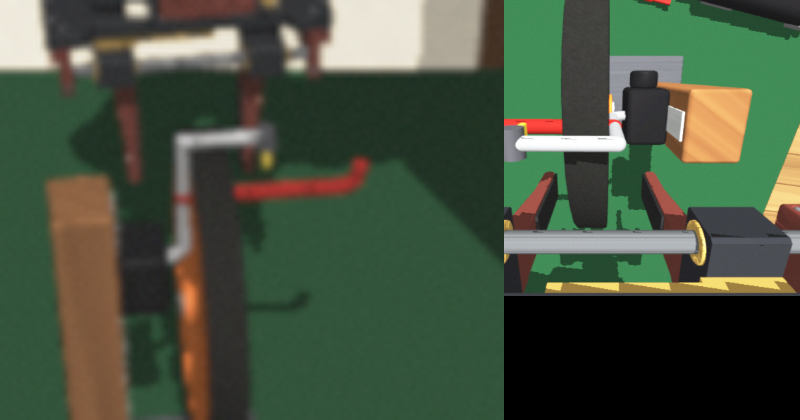

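View pics/wrist20.png

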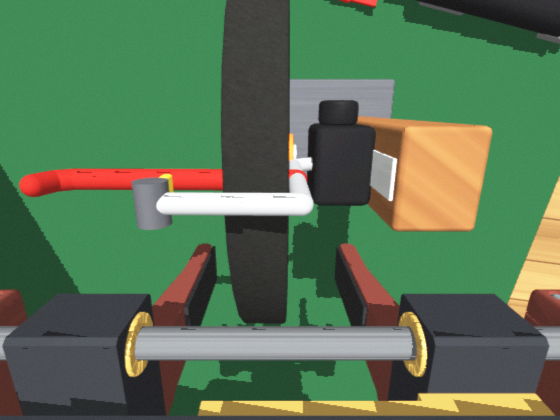

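The fingers are clear on both sides and the wheel hangs straight. Retracting upward and away, then a last look.

```bash
python3 - <<'E'
from h import *
p=get_tcp_pos()
print(movel([p[0],p[1],.40],v=.12,until_force=6))
P=tool(.2,.42); movel([P[0]-.05,P[1],.42],v=.15)
wait(2.0); print(get_ft_force(),get_time())
pics=[]
for k in(0,1):
    for n in("side","top"): cv2.imwrite(f"pics/{n}2{k+1}.png",read_camera(n)[:,:,::-1])
    if k==0: wait(1)
a=cv2.resize(cv2.imread("pics/side22.png")[70:170,215:315],(400,400),interpolation=cv2.INTER_CUBIC)
b=cv2.resize(cv2.imread("pics/top22.png")[125:265,350:490],(400,400),interpolation=cv2.INTER_CUBIC)
cv2.imwrite("pics/c22.png",np.hstack([a,b]))
for n in("side","top"): print(n,np.abs(cv2.imread(f"pics/{n}21.png").astype(int)-cv2.imread(f"pics/{n}22.png")).max(2)[60:260].__gt__(40).sum())
E
```

```text
False
[-0.2431 -0.1721 -0.4544] 41.3417
side 0
top 0
```

View pics/c22.png

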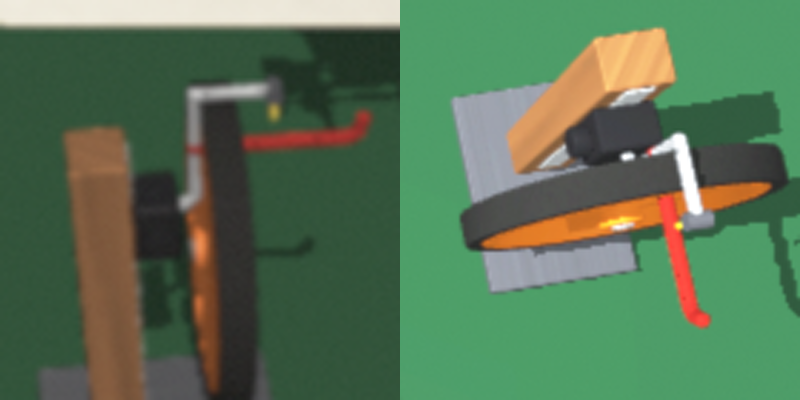

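View pics/side22.png

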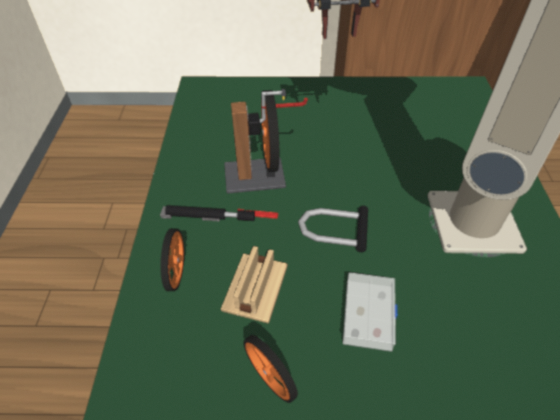

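The wheel hangs on the riser side at about (270,130), the yellow gate is straight down outside it, and nothing moves between two pictures 1 s apart. Everything else on the bench is where it was. Handing in.

```bash
python3 -c "
from station import *
job_done(); print(get_time())"
```

```text
the job is handed in; nothing more can be done
the job is handed in; nothing more can be done
```

The wheel is hanging on the J-hook, fully home and released, and I've handed the job in at about 42.5 s. No verdict comes back, so success rests on my own checks.

**What I did:** I pinched the wheel's rim 50 mm beside its top, lifted it from the stand and brought it in over the hook's tip. I set it down by feel with about 3 N and slid it in under a light force servo. The gate pushed back with up to 5 N, then let go once the rim had passed. I stopped when I felt the riser, at about 6 N sideways and 6.5 N down, below the 16 N limit. I then eased off, opened the fingers in stages and backed away.

**Last checks:**
- The side and top pictures show the rim against the riser, with the gate hanging closed outside it.
- Two pictures taken 1 s apart show no movement.
- The wrist force is near zero, and the U-lock, pump, lever and parts box look unmoved.

**What disagreed:**
- **Grip:** it closed to a reading of 13 mm on a 26 mm ring, with the left finger drawn inside the tyre. I set the wheel back once and re-gripped, and the result was the same. It held firmly and let go cleanly, so I allowed for the 6 mm offset.
- **Cameras:** the side and top cameras differed by about 6 mm in y, so I averaged them. That estimate also put the arm's top at about 0.265–0.27 m; I felt it at about 0.26 m.

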